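# Clamp a denture flask in the bench ratchet press

## Robot

A 6-joint arm with a two-finger parallel gripper is mounted at the origin on the work surface. World frame = base frame: x ahead of the robot, y to its left, z up, the work surface at z = 0. Lengths are in m, angles in rad, forces in N, time in s.
With the tool pointing down it reaches from about 0.375 to 0.9 m from the base axis. Payload 3.1 kg.
Tool frame: the origin (TCP) lies between the finger pads; the fingertips stand 22 mm ahead of it and the grasp point (between the pads) lies 3 mm ahead of it; z points along the fingers, y is the line along which they close (so a half turn about z gives the same grasp; the last joint's range is limited). The gripper opens to 87 mm and grips with 3 to 60 N. Pads are 19 mm wide; open, the fingers measure 117 mm over their backs; the gripper's body (75 mm by 190 mm) begins 51 mm behind the grasp point.
Start: joints at [-1.361, 0.527, 1.433, -0, 1.181, -0.178], TCP at [0.236, -0.579, 0.245] pointing down, gripper open.
Joint ranges: [-3.08, 3.08], [-0.75, 2.2], [0.22, 2.44], [-1.43, 4.57], [0, 2.65], [-2.85, 2.85]. Speed limits (rad/s): [2.79, 2.79, 3.14, 3.14, 3.14, 3.14].

## Interface

Orientations are given as a unit quaternion [x, y, z, w].
In Python, from rig import robot gives the robot as it stands.
- The arm moves only by the tool move_arm, never from a script. Its argument "series" is text: rows parted by semicolons, each of 6 numbers parted by spaces: the shift along the tool's x, y, z in mm, then the turn, a rotation vector about the tool's x, y, z in degrees. In form: dx dy dz ax ay az; .... A call has 1 to 8 rows; each row is the pose to reach, as a shift and turn from the pose commanded when the call began, along the tool's axes at that moment; what a row does not reach only later rows make up. A row lasts 1/12 s, in which the tool goes at most 41.7 mm and 7.16 degrees, less where a joint would pass 70% of its speed; a pose out of reach is approached as far as the arm can. A call with a gripper value outside its range is refused whole. "jaw" is the opening, from 0 (shut) to 1 (fully open), set as the call begins (left out, the last holds). The fingers move at their own pace and stop on an object; "newtons" is the grip in N (left out, the last holds). Time passes only in rows, so rows that repeat a pose let the fingers close. It gives the time, the measured TCP pose, the force, the opening and the grip force at its end, in the units of the state.
- robot.get_obs(): the state, without advancing time (a new reading comes with each control period).
- robot.camera(name): name is "scene" or "top"; returns a dict with "img" (480x640x3 uint8, red, green, blue), "mtx" (3x3 intrinsics, pixels), "distortion" ([k1, k2, p1, p2, k3] as OpenCV has them; the pictures are not rectified), "world_to_cam" (4x4, takes a point from world to camera coordinates). Camera axes: x right, y down, z forward; pixel columns grow to the right and rows downward; lengths in m; the calibration is good to about 2 mm. A picture is of the moment at which its call begins. There is no depth.
- robot.hand_in(): hands the job in; it is judged then, once.
Trained networks look in a picture, given as the dict that the camera call returned (one of the last four; its "shot" number tells which), for a name from the list of things; names that differ only in an ending like _2 or _b are one class to them, and where a whole thing is asked for, a point or a joint stands for the part that bears it (a point fixed in the world has none). Each returns a list of dicts, best first, with "p" (0 to 1); they miss things now and then, are a little off and sometimes report something else, mostly with a low value. They report only what shows in the picture. A call takes as long as a camera call.
- robot.search_frame(picture, thing): "xyz" ([x, y, z] in m, in world coordinates, good to about 4 mm: the middle of the surface that is visible of it).
- robot.tip_of(picture, thing): "xyz" ([x, y, z] in m, in world coordinates, good to about 4 mm: a listed point, or the origin of a listed thing).
The state is a dict: "time": time; "q": joint angles; "joint_velocities": joint speeds; "joint_torque": joint torques, N m; "position": TCP position; "tool_rot": TCP orientation; "ft_force": force on the tool from outside, world axes, zero at the start; "moment": the same for the moment, N m; "grip_width": finger opening in m; "grip_force": force on a finger pad.
Only numpy, scipy, OpenCV 4.12 (cv2) and the standard library are available. Lean on these libraries where they do the work, as an engineer would, in place of code of your own. Each camera call takes 0.05 s, during which the arm holds its last target. There are 200 camera calls.

## Task

The ratchet on top of the flask press is still set to loosen. Flip its direction lever fully over to the tightening side, then work the black-knobbed handle back and forth until the platen clamps the flask firmly, with about 150 N: swinging the knob slowly then takes about 9.5 N, against 6 N while the platen runs down free. Do not overtighten it, push the small lever gently, leave the other things on the bench alone, and let go of the press.

Things in the scene. Friction and masses are not known exactly. Their poses are not given: they have to be found in the camera images.
- press_axis (a point): Bench flask press, fixed: white base 170 x 210 mm, two steel columns, white crosshead 60 x 210 mm (top 180 mm above the bench), on it a steel ratchet head 66 mm across (top at 204 mm). Point: on the vertical screw's axis at the head's top; x from the handle side to the press's back, z up. Clockwise from above tightens (platen goes down, 20 mm a turn).
- handle (a joint): Ratchet handle's angle, rad, growing clockwise from above; at 0 it points along the press's -x. Stops at -0.65 and 0.65. 18 teeth (0.35 rad each): towards the side the lever leans to, the handle drives the screw after up to a tooth of lost motion; the other way it slips back clicking (2 N at the knob; the screw stays). It stays where it is left.
- knob (a point): Centre (half-way up) of the upright black round knob, 22 mm in diameter, 48 mm high (202 to 250 mm above the bench). It turns freely on a pin on the steel handle bar (20 mm wide, top at 201 mm) 140 mm from the screw axis; the bar ends 15 mm past it. Tightening takes 6 N with the platen free and 2.3 N more per 100 N of clamping, read while moving slowly (5 mm/s); a quick stop reads 2 to 3 N less.
- pawl (a joint): Direction lever's angle on its pivot, rad, relative to the handle, growing clockwise from above; stops at -0.4 (leans anticlockwise: loosening, as at the start) and +0.4 (leans clockwise: tightening). It carries the sprung pawls, so it must go fully over to its stop to work. Stiff, stays where it is left; moving it takes about 4 N sideways at its tip.
- lever_tip (a point): Point half-way up and 4 mm inside the free end of the direction lever: an upright dark steel fin 8 mm thick, 18 mm high (209 to 227 mm above the bench) on top of the handle (top there 203 mm). Its pivot is 40 mm from the screw axis towards the knob; the fin runs outwards from it to 32 mm, this point is 28 mm from the pivot. Not to be pushed with over 25 N.
- platen: Square steel platen, 95 x 95 x 12 mm, hanging under the crosshead on stiff spring washers; comes down on the flask. Origin on the screw's axis 96 mm below its lower face. It starts 3 to 8 mm above the flask; once down on it, the load rises by roughly 280 N per rad of screw.
- flask: Closed brass flask, 88 x 80 mm, 62 mm high, fixed on the press's bed under the platen, on shims of unknown thickness (height varies by 5 mm). Origin: centre of its underside.
- mixing_bowl: Black rubber mixing bowl, 120 mm across, 70 mm high, loose on the bench; a bystander. Origin at the centre of its underside.
- jar: White plastic jar, 64 mm in diameter, 85 mm high, loose on the bench; a bystander. Origin at the centre of its underside.
- cast: Plaster dental cast, 55 x 62 mm, 30 mm high, loose on the bench; a bystander. Origin at the centre of its underside.

How it is judged:
By the outcome, as a careful person would: the job done as asked, in the order asked, and still so for the second after the job is handed in, with the robot touching nothing.
It also fails if it takes over 72 s, if anything falls off the work surface, if the arm or the gripper's body presses on something with over 40 N, if the wrist force passes 120 N, or if a joint passes its speed limit or range.

## Working session

There is one attempt and no reset: what is moved stays moved. The work goes in short steps, Python scripts to look and compute and a tool call to move; the robot and the scene stay as the last step left them, time stands still between calls to the robot, and variables do not carry over. Pictures are saved under pics/ and viewed, at most 10 in all, crops included, and the job is handed in when it is done.

Besides the shell and the picture viewer there is one more tool, called after ">>>" as name(argument=value, ...) on one line, values as JSON. move_arm: Moves the arm, as the interface text tells. Its arguments: {"type":"object","properties":{"series":{"type":"string"},"jaw":{"type":"number"},"newtons":{"type":"number"}},"required":["series"]}

```bash
mkdir -p pics; cat > look.py <<'E'
from rig import robot
import cv2, numpy as np
def shots(tag, save=True):
    out={}
    for n in("scene","top"):
        c=robot.camera(n); out[n]=c
        if save: cv2.imwrite(f"pics/{tag}_{n}.png",c["img"][:,:,::-1])
    return out
E
python3 - <<'E'
from look import *
s=shots("a")
for n,c in s.items():
    for t in("press_axis","knob","lever_tip","platen","flask","mixing_bowl","jar","cast"):
        r=robot.tip_of(c,t)[:1]
        print(n,t,[(np.round(d["xyz"],4),round(d["p"],2)) for d in r])
o=robot.get_obs();print(o)
E
```

```text
scene press_axis [(array([ 0.6045, -0.0016,  0.2038]), 0.92)]
scene knob [(array([ 0.4653, -0.0225,  0.2273]), 0.69)]
scene lever_tip [(array([ 0.5376, -0.0209,  0.2213]), 0.63)]
scene platen [(array([ 5.994e-01, -2.000e-04, -1.600e-03]), 0.56)]
scene flask [(array([ 0.6006, -0.0011,  0.0258]), 0.73)]
scene mixing_bowl [(array([ 0.5235,  0.349 , -0.0022]), 0.82)]
scene jar [(array([ 0.4362, -0.3129,  0.0018]), 0.67)]
scene cast []
top press_axis [(array([ 0.6065, -0.0007,  0.2059]), 0.68)]
top knob [(array([ 0.4665, -0.0229,  0.2261]), 0.61)]
top lever_tip [(array([ 0.538 , -0.0195,  0.2211]), 0.71)]
top platen [(array([ 0.6041, -0.0038,  0.0035]), 0.81)]
top flask [(array([ 6.015e-01, -6.000e-04, -1.000e-03]), 0.51)]
top mixing_bowl [(array([5.250e-01, 3.452e-01, 4.000e-04]), 0.58)]
top jar [(array([ 4.360e-01, -3.169e-01, -3.000e-04]), 0.63)]
top cast [(array([ 0.6095, -0.3543, -0.0017]), 0.84)]
{'time': 0.9, 'q': array([-1.36152062e+00,  5.27472262e-01,  1.43268414e+00, -1.32321853e-07,
        1.18138626e+00, -1.78503869e-01]), 'joint_velocities': array([-0.00119235,  0.00052914,  0.00087104,  0.00082561,  0.00092462,
       -0.00140716]), 'joint_torque': array([-1.50655119e-04, -4.39994895e+01, -1.76989138e+01,  6.33354695e-02,
        5.03494218e-02, -2.46656924e-05]), 'position': array([ 0.23635662, -0.57857469,  0.24457052]), 'tool_rot': array([9.81262182e-01, 1.92677269e-01, 3.23419869e-07, 2.49972118e-05]), 'ft_force': array([-0.24612432,  0.38822593,  0.88019432]), 'moment': array([ 0.05961119, -0.02788695,  0.00251345]), 'grip_force': 0.0, 'grip_width': 0.08692411156375086}
```

View pics/a_top.png

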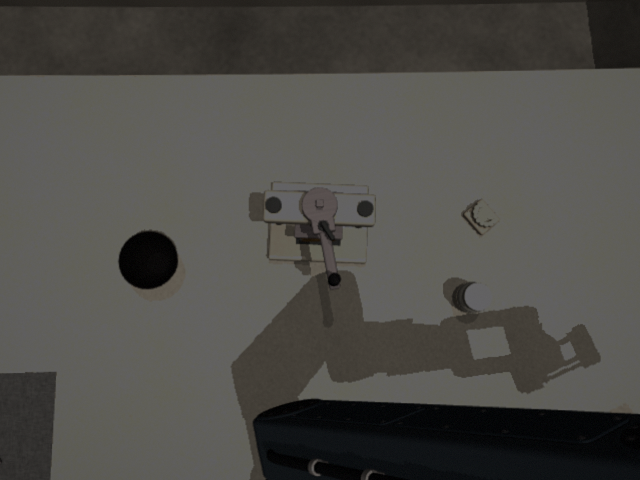

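View pics/a_scene.png

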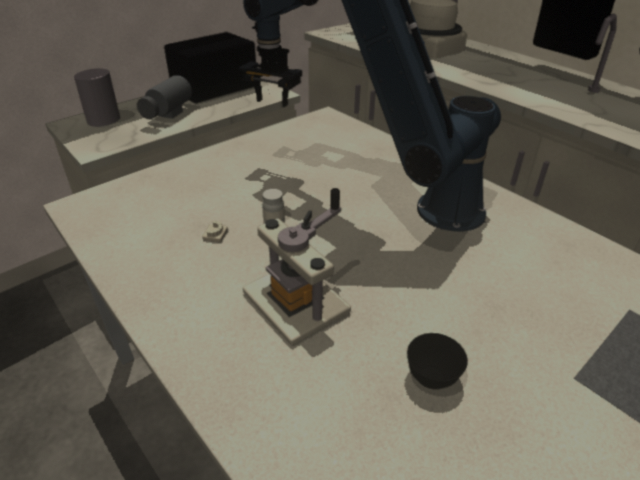

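The top view shows the press head at (319,205) and the handle running down to the knob at (334,280). The lever fin leans right, from about (323,225) to (336,240). The jar at (475,297) and the bowl at (148,260) are both clear of the path. The scene view agrees.

>>> move_arm(series="32 -24 -2 0 0 3; 64 -48.5 -4 0 0 6; 96 -73 -6 0 0 9; 127 -97 -8 0 0 12; 159 -121 -10 0 0 15; 191 -146 -12 0 0 18; 223 -170 -14 0 0 20; 255 -194 -15 0 0 22.2", jaw=0, newtons=20)

```text
time: 1.57
position: [0.3998, -0.3009, 0.26]
tool_rot: [1.0, -0.001, 0.0, 0.0]
ft_force: [1.1, -0.2, 0.0]
grip_width: 0.0417
grip_force: 0.0
```

```bash
python3 - <<'E'
from look import *
o=robot.get_obs();print(o['time'],o['position'],o['tool_rot'],o['ft_force'])
c=robot.camera("top")
u=cv2.undistortPoints(np.array([[[273.,205]],[[365.,208]],[[334.,280]],[[319,204]]]),c["mtx"],c["distortion"])[:,0]
W=c["world_to_cam"];R=W[:3,:3];t=W[:3,3];C=-R.T@t
for p,z in zip(u,(.185,.185,.25,.204)):
    d=R.T@np.r_[p,1]; print(C+d*(z-C[2])/d[2])
E
```

```text
1.5667 [ 0.39979441 -0.30094068  0.26003614] [ 9.99999409e-01 -9.69886308e-04  3.43976778e-04  3.50066085e-04] [ 1.11742875 -0.21131722  0.00437235]
[0.60548068 0.08596916 0.185     ]
[ 0.5968727  -0.08371823  0.185     ]
[ 0.46081028 -0.02087035  0.25      ]
[0.60191169 0.00135616 0.204     ]
```

>>> move_arm(series="20 -35 0 0 0 0; 40 -70 0 0 0 0; 60 -105 0 0 0 0; 80 -140 0 0 0 0; 100 -175 0 0 0 0; 120 -210 5 0 0 0; 134 -232 20 0 0 0; 134 -232 24 0 0 0")

```text
time: 2.28
position: [0.5344, -0.0663, 0.2344]
tool_rot: [1.0, 0.003, 0.0, -0.001]
ft_force: [0.2, 0.7, -0.5]
grip_width: 0.0007
grip_force: 0.0
```

```bash
python3 - <<'E'
from look import *
s=shots("b")
print(robot.get_obs()['position'],robot.get_obs()['ft_force'])
for n,c in s.items():
    for t in("knob","lever_tip"):
        print(n,t,[(np.round(d["xyz"],4),round(d["p"],2)) for d in robot.tip_of(c,t)[:1]])
i=s["scene"]["img"][150:290,220:380,::-1]
cv2.imwrite("pics/b_crop.png",cv2.convertScaleAbs(cv2.resize(i,None,fx=4,fy=4,interpolation=cv2.INTER_CUBIC),alpha=1.6))
E
```

```text
[ 0.53244781 -0.06961586  0.23450706] [-0.3554341  -0.66110284  0.54462936]
scene knob [(array([ 0.4643, -0.0247,  0.2268]), 0.6)]
scene lever_tip [(array([ 0.5383, -0.02  ,  0.2169]), 0.66)]
top knob []
top lever_tip []
```

View pics/b_crop.png

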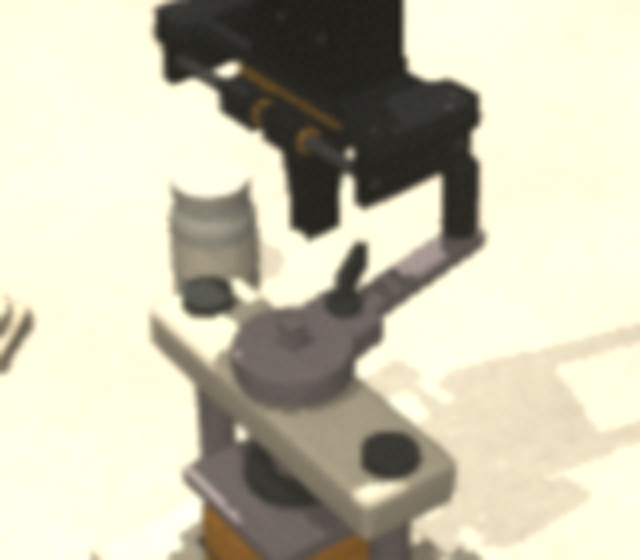

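The crop shows the closed fingertips at about (315,230), left of the fin at (350,275). The knob is at (460,200).

>>> move_arm(series="2 -8 0 0 0 0; 2 -14 0 0 0 0; 2 -18 0 0 0 0; 2 -21 0 0 0 0; 2 -24 0 0 0 0; 2 -27 0 0 0 0; 2 -30 0 0 0 0; 2 -32 0 0 0 0")

```text
time: 3.25
position: [0.5349, -0.038, 0.2356]
tool_rot: [1.0, 0.0, -0.0, -0.0]
ft_force: [0.3, 0.1, 0.2]
grip_width: 0.0007
grip_force: 0.0
```

>>> move_arm(series="0 -2 0 0 0 0; 0 -4 0 0 0 0; 0 -6 0 0 0 0; 0 -8 0 0 0 0; 0 -9.5 0 0 0 0; 0 -11 0 0 0 0")

```text
time: 3.75
position: [0.5335, -0.0287, 0.2353]
tool_rot: [1.0, 0.001, -0.002, 0.001]
ft_force: [-3.6, -5.7, 1.4]
grip_width: 0.0005
grip_force: 2.5
```

>>> move_arm(series="0 -1.5 0 0 0 0; 0 -3 0 0 0 0; 0 -4.5 0 0 0 0; 0 -6 0 0 0 0")

```text
time: 4.08
position: [0.5334, -0.0225, 0.2352]
tool_rot: [1.0, 0.0, -0.002, 0.001]
ft_force: [-4.2, -4.1, -0.3]
grip_width: 0.0005
grip_force: 2.2
```

>>> move_arm(series="0 -1.5 0 0 0 0; 0 -3 0 0 0 0; 0 -4.5 0 0 0 0; 0 -6 0 0 0 0")

```text
time: 4.42
position: [0.5334, -0.0164, 0.2351]
tool_rot: [1.0, 0.0, -0.002, 0.001]
ft_force: [-2.9, -3.6, 1.3]
grip_width: 0.0003
grip_force: 2.1
```

```bash
python3 - <<'E'
from look import *
c=robot.camera("scene")
for t in("knob","lever_tip"):
    print(t,[(np.round(d["xyz"],4),round(d["p"],2)) for d in robot.tip_of(c,t)[:1]])
i=c["img"][150:290,220:380,::-1]
cv2.imwrite("pics/c_crop.png",cv2.convertScaleAbs(cv2.resize(i,None,fx=4,fy=4,interpolation=cv2.INTER_CUBIC),alpha=1.6))
E
```

```text
knob [(array([0.4624, 0.0054, 0.2271]), 0.38)]
lever_tip [(array([ 0.5344, -0.0013,  0.2167]), 0.66)]
```

View pics/c_crop.png

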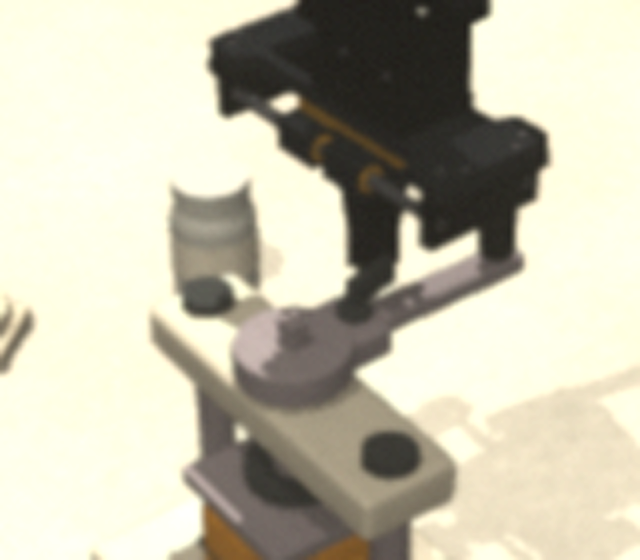

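The picture shows the fin at about (375,275) moving with the finger, and the handle swinging clockwise too: the knob is at (500,230) where it was at (460,200). I'll keep pushing and turn the tool to follow.

>>> move_arm(series="0 -1.5 0 0 0 2; 0 -3 0 0 0 4; 0 -4.5 0 0 0 6; 0 -6 0 0 0 8; 0 -7.5 0 0 0 10; 0 -9 0 0 0 12")

```text
time: 5.07
position: [0.5337, -0.0069, 0.2352]
tool_rot: [0.994, -0.105, -0.002, 0.001]
ft_force: [-3.5, -3.2, 0.2]
grip_width: 0.0004
grip_force: 2.1
```

```bash
cat > meas.py <<'E'
from look import *
c=robot.camera("scene"); A=np.array([.604,0])
k=robot.tip_of(c,"knob")[:1]; l=robot.tip_of(c,"lever_tip")[:1]
o=robot.get_obs(); print(o["position"],o["ft_force"])
if k:
    k=np.array(k[0]["xyz"])[:2]; f=np.arctan2(k[1]-A[1],A[0]-k[0]); print("knob",k,"phi",f)
    if l:
        P=A+.04*np.array([-np.cos(f),np.sin(f)]); l=np.array(l[0]["xyz"])[:2]; g=np.arctan2(l[1]-P[1],P[0]-l[0]); print("tip",l,"fin phi",g,"pawl",g-f)
E
python3 meas.py
```

```text
[ 0.53417904 -0.00653478  0.2352837 ] [-3.24895094 -3.02960642  1.03774929]
knob [0.4657 0.0182] phi 0.13084610024882662
tip [0.5315 0.01  ] fin phi 0.14456294565086228 pawl 0.01371684540203566
```

>>> move_arm(series="0 -1.5 0 0 0 2; 0 -3 0 0 0 4; 0 -4.5 0 0 0 6; 0 -6 0 0 0 8; 0 -7.5 0 0 0 10; 0 -9 0 0 0 12")

```text
time: 5.72
position: [0.5358, 0.0024, 0.2352]
tool_rot: [0.978, -0.208, -0.001, 0.0]
ft_force: [-4.2, -2.3, -0.2]
grip_width: 0.0005
grip_force: 1.9
```

```bash
python3 meas.py
```

```text
[0.53627634 0.00253396 0.23529646] [-2.5747458  -2.45640142 -0.04273318]
knob [0.4634 0.0183] phi 0.12942887279688503
tip [0.5346 0.0174] fin phi 0.39042418323667266 pawl 0.26099531043978763
```

>>> move_arm(series="0 -1.2 0 0 0 1; 0 -2.4 0 0 0 2; 0 -3.6 0 0 0 3; 0 -4.8 0 0 0 4; 0 -6 0 0 0 5")

```text
time: 6.28
position: [0.5377, 0.0076, 0.2353]
tool_rot: [0.968, -0.251, -0.002, 0.001]
ft_force: [-6.5, -3.7, 0.9]
grip_width: 0.0003
grip_force: 3.1
```

```bash
python3 meas.py
```

```text
[0.53790923 0.007895   0.23523469] [-5.9574227  -2.07883133  1.63060387]
knob [0.4639 0.025 ] phi 0.17658533218114464
tip [0.5333 0.0226] fin phi 0.46140320314285327 pawl 0.28481787096170863
```

>>> move_arm(series="0 -1.2 0 0 0 0; 0 -2.4 0 0 0 0; 0 -3.6 0 0 0 0; 0 -4.5 0 0 0 0")

```text
time: 6.77
position: [0.5388, 0.0112, 0.2352]
tool_rot: [0.968, -0.25, -0.003, 0.001]
ft_force: [-9.7, -5.2, 2.6]
grip_width: 0.0005
grip_force: 4.7
```

```bash
python3 meas.py
```

```text
[0.53885105 0.01131666 0.23518537] [-7.22170997 -4.50865335  2.70335914]
knob [0.4684 0.0368] phi 0.26500361034884445
```

>>> move_arm(series="0 -1 0 0 0 0; 0 -2 0 0 0 0; 0 -3 0 0 0 0; 0 -4 0 0 0 0")

```text
time: 7.25
position: [0.5396, 0.0141, 0.2351]
tool_rot: [0.968, -0.25, -0.004, 0.002]
ft_force: [-11.7, -7.0, 5.2]
grip_width: 0.0003
grip_force: 6.5
```

```bash
python3 - <<'E'
from look import *
exec(open('meas.py').read())
i=c["img"][150:290,220:380,::-1]
cv2.imwrite("pics/d_crop.png",cv2.convertScaleAbs(cv2.resize(i,None,fx=4,fy=4,interpolation=cv2.INTER_CUBIC),alpha=1.6))
E
```

```text
[0.53968343 0.01423372 0.23514089] [-9.63157077 -7.02571076  3.64564522]
knob [0.4673 0.0396] phi 0.2819672422131419
tip [0.5414 0.03  ] fin phi 0.662685427352168 pawl 0.38071818513902606
```

View pics/d_crop.png

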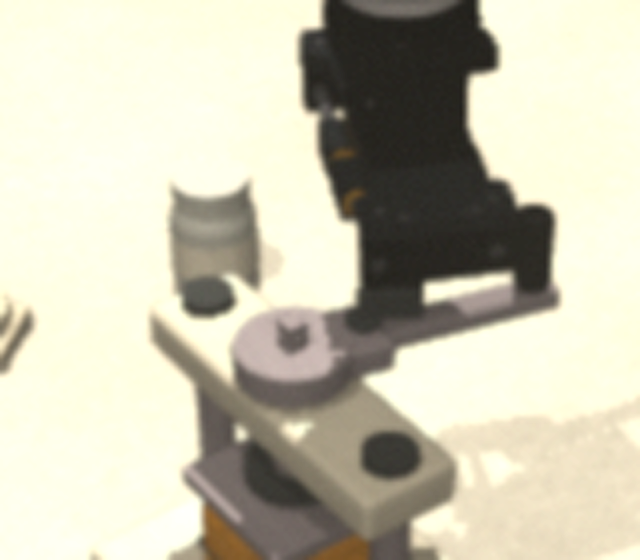

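The handle has swung further, with the knob now at (535,265). The finger sits against the fin at about (390,300). At 13.6 N the pawl reads about 0.38, so the lever is at its stop and the handle is driving. I'll back off and go to the knob.

>>> move_arm(series="0 10 0 0 0 0; 0 14 -15 0 0 0; 0 14 -50 0 0 0; -30 14 -52 0 0 -6; -55 14 -52 0 0 -13; -73 13.5 -52 0 0 -20; -73 13.5 -52 0 0 -27; -73 13.5 -52 0 0 -29")

```text
time: 8.07
position: [0.4738, 0.0398, 0.2885]
tool_rot: [1.0, 0.003, 0.003, -0.001]
ft_force: [0.1, 0.4, 0.5]
grip_width: 0.0006
grip_force: 0.0
```

>>> move_arm(series="0 0 0 0 0 0; 0 0 0 0 0 0; 0 0 0 0 0 0", jaw=0.8)

```text
time: 8.32
position: [0.474, 0.0388, 0.2879]
tool_rot: [1.0, -0.001, 0.001, -0.0]
ft_force: [-1.0, -0.3, 0.7]
grip_width: 0.0131
grip_force: 0.0
```

```bash
python3 - <<'E'
from look import *
exec(open('meas.py').read())
i=c["img"][150:290,220:380,::-1]
cv2.imwrite("pics/e_crop.png",cv2.convertScaleAbs(cv2.resize(i,None,fx=4,fy=4,interpolation=cv2.INTER_CUBIC),alpha=1.6))
c=robot.camera("top"); print(robot.tip_of(c,"knob")[:1],robot.tip_of(c,"lever_tip")[:1],robot.get_obs()["tool_rot"])
E
```

```text
[0.47347594 0.03873818 0.28753991] [ 0.44440032 -0.23362217  0.38284858]
knob [0.4678 0.0419] phi 0.2984473373235071
tip [0.5424 0.0311] fin phi 0.6913194405778333 pawl 0.39287210325432625
[] [] [ 9.99999992e-01 -7.97005119e-05  3.37484061e-05 -9.58762112e-05]
```

View pics/e_crop.png

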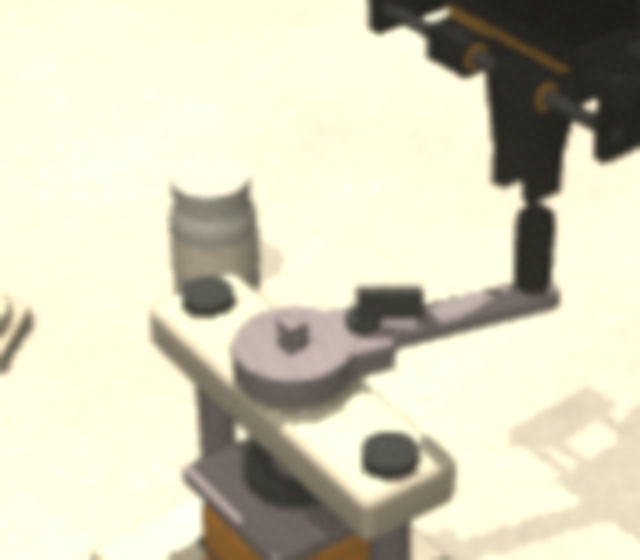

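The lever is now fully over, and the fin leans clockwise at (390,300). The gripper is directly over the knob at (535,245).

>>> move_arm(series="-4.5 -2 0 0 0 0; -4.5 -2 0 0 0 0; -4.5 -2 0 0 0 0; -4.5 -2 0 0 0 0; -4.5 -2 8 0 0 0; -4.5 -2 25 0 0 0; -4.5 -2 40 0 0 0; -4.5 -2 50 0 0 0")

```text
time: 9.28
position: [0.4677, 0.0409, 0.2359]
tool_rot: [1.0, 0.0, -0.001, -0.0]
ft_force: [-0.6, -0.3, 0.3]
grip_width: 0.0697
grip_force: 0.0
```

>>> move_arm(series="0 0 0 0 0 0; 0 0 0 0 0 0; 0 0 0 0 0 0; 0 0 0 0 0 0; 0 0 0 0 0 0; 0 0 0 0 0 0; 0 0 0 0 0 0; 0 0 0 0 0 0", jaw=0, newtons=20)

```text
time: 9.95
position: [0.4686, 0.0409, 0.2378]
tool_rot: [1.0, 0.0, 0.0, -0.0]
ft_force: [-0.8, 0.6, 0.3]
grip_width: 0.0242
grip_force: 0.7
```

>>> move_arm(series="1.7 -5.1 0 0 0 0; 3.6 -10.4 0 0 0 0; 5.8 -15.5 0 0 0 0; 8.1 -20.6 0 0 0 0; 10.7 -25.6 0 0 0 0; 13.5 -30.5 0 0 0 0; 16.4 -35.2 0 0 0 0; 18.4 -38.1 0 0 0 0")

```text
time: 10.62
position: [0.4865, 0.0784, 0.2377]
tool_rot: [1.0, 0.001, -0.001, 0.001]
ft_force: [-2.6, -6.1, 3.6]
grip_width: 0.0217
grip_force: 20.0
```

```bash
cat > st.py <<'E'
from look import *
o=robot.get_obs();p=o["position"];f=o["ft_force"];A=np.array([.6025,0])
ph=np.arctan2(p[1]-A[1],A[0]-p[0]);t=np.array([np.sin(ph),np.cos(ph)]);r=np.array([-np.cos(ph),np.sin(ph)])
print("t",o["time"],"p",p.round(4),"phi",ph.round(4),"r",np.hypot(*(p[:2]-A)).round(4),"Ftan",-(f[:2]@t).round(2),"Frad",(f[:2]@r).round(2),"Fz",f[2].round(2),"rot",o["tool_rot"].round(3),"grip",o["grip_force"],o["grip_width"])
E
python3 st.py
```

```text
t 10.6167 p [0.4865 0.0784 0.2377] phi 0.5939 r 0.14 Ftan 6.54 Frad -1.27 Fz 3.6 rot [ 1.     0.001 -0.001  0.001] grip 20.00383631559089 0.02173177398522329
```

>>> move_arm(series="-7.4 11.9 0 0 0 0; -13.4 24.5 0 0 0 0; -18.2 37.6 0 0 0 0; -21.7 51.2 0 0 0 0; -23.8 65 0 0 0 0; -24.5 79 0 0 0 0; -23.8 93 0 0 0 0; -21.7 106.8 0 0 0 0")

```text
time: 11.28
position: [0.4651, -0.027, 0.2377]
tool_rot: [1.0, 0.0, -0.0, -0.001]
ft_force: [-0.3, 2.6, 1.9]
grip_width: 0.0214
grip_force: 20.0
```

>>> move_arm(series="3.5 13.6 0 0 0 0; 8.3 26.7 0 0 0 0; 14.3 39.3 0 0 0 0; 14.3 39.3 0 0 0 0")

```text
time: 11.62
position: [0.4812, -0.0699, 0.2377]
tool_rot: [1.0, -0.0, 0.001, 0.002]
ft_force: [-1.8, -3.6, 2.2]
grip_width: 0.0215
grip_force: 20.0
```

```bash
python3 st.py
```

```text
t 11.6167 p [ 0.4812 -0.0699  0.2377] phi -0.5229 r 0.14 Ftan 2.19 Frad 3.35 Fz 2.2 rot [ 1.    -0.     0.001  0.002] grip 20.005151317454875 0.021488676960904937
```

>>> move_arm(series="-3.2 -6.2 0 0 0 0; -6 -12.6 0 0 0 0; -8.6 -19.1 0 0 0 0; -10.8 -25.7 0 0 0 0; -12.7 -32.5 0 0 0 0; -14.3 -39.3 0 0 0 0; -15.5 -46.2 0 0 0 0; -16.4 -53.1 0 0 0 0")

```text
time: 12.28
position: [0.4632, -0.0142, 0.2377]
tool_rot: [1.0, 0.001, 0.0, 0.001]
ft_force: [-1.8, -6.3, 1.8]
grip_width: 0.0216
grip_force: 20.0
```

>>> move_arm(series="-0.4 -5.6 0 0 0 0; -0.7 -11.2 0 0 0 0; -0.7 -16.8 0 0 0 0; -0.4 -22.4 0 0 0 0; 0 -28 0 0 0 0; 0.5 -32.1 0 0 0 0; 1.1 -36.3 0 0 0 0; 2.1 -41.8 0 0 0 0")

```text
time: 12.95
position: [0.4651, 0.0272, 0.2377]
tool_rot: [1.0, 0.001, -0.0, 0.001]
ft_force: [-1.6, -6.4, 3.4]
grip_width: 0.0214
grip_force: 20.0
```

```bash
python3 st.py
```

```text
t 12.95 p [0.4651 0.0272 0.2377] phi 0.1955 r 0.14 Ftan 6.59 Frad 0.34 Fz 3.36 rot [ 1.     0.001 -0.     0.001] grip 20.002768663689494 0.021395045363091517
```

>>> move_arm(series="1.6 -6.8 0 0 0 0; 3.5 -13.6 0 0 0 0; 5.7 -20.2 0 0 0 0; 8.3 -26.7 0 0 0 0")

```text
time: 13.28
position: [0.4734, 0.0541, 0.2377]
tool_rot: [1.0, 0.001, -0.0, 0.001]
ft_force: [-1.5, -7.7, 3.4]
grip_width: 0.0212
grip_force: 20.0
```

>>> move_arm(series="2.2 -5.1 0 0 0 0; 4.7 -10.1 0 0 0 0; 7.4 -15.1 0 0 0 0; 10.3 -19.9 0 0 0 0; 13.4 -24.5 0 0 0 0")

```text
time: 13.7
position: [0.4865, 0.0785, 0.2377]
tool_rot: [1.0, 0.001, -0.0, 0.001]
ft_force: [-0.9, -6.7, 4.6]
grip_width: 0.0212
grip_force: 20.0
```

```bash
python3 st.py
```

```text
t 13.7 p [0.4865 0.0785 0.2377] phi 0.5951 r 0.14 Ftan 6.04 Frad -2.97 Fz 4.57 rot [ 1.     0.001 -0.     0.001] grip 20.002856170758605 0.021206656800136257
```

>>> move_arm(series="-7.4 11.9 0 0 0 0; -13.4 24.5 0 0 0 0; -18.2 37.6 0 0 0 0; -21.7 51.2 0 0 0 0; -23.8 65 0 0 0 0; -24.5 79 0 0 0 0; -23.8 93 0 0 0 0; -21.7 106.8 0 0 0 0")

```text
time: 14.37
position: [0.4649, -0.0264, 0.2377]
tool_rot: [1.0, -0.0, 0.0, -0.002]
ft_force: [0.1, 2.2, 4.4]
grip_width: 0.0212
grip_force: 20.0
```

>>> move_arm(series="3.5 13.6 0 0 0 0; 8.3 26.7 0 0 0 0; 14.3 39.3 0 0 0 0; 14.3 39.3 0 0 0 0")

```text
time: 14.7
position: [0.4804, -0.0686, 0.2377]
tool_rot: [1.0, -0.0, 0.0, 0.001]
ft_force: [-1.8, -3.8, 5.0]
grip_width: 0.0216
grip_force: 20.0
```

>>> move_arm(series="-3.2 -6.2 0 0 0 0; -6 -12.6 0 0 0 0; -8.6 -19.1 0 0 0 0; -10.8 -25.7 0 0 0 0; -11.6 -28.4 0 0 0 0; -12.3 -31.1 0 0 0 0")

```text
time: 15.2
position: [0.467, -0.0352, 0.2377]
tool_rot: [1.0, 0.001, 0.0, 0.0]
ft_force: [-1.2, -2.8, 4.5]
grip_width: 0.0214
grip_force: 20.0
```

```bash
python3 st.py
```

```text
t 15.2 p [ 0.467  -0.0352  0.2377] phi -0.2545 r 0.14 Ftan 2.39 Frad 1.88 Fz 4.52 rot [1.    0.001 0.    0.   ] grip 19.999970044009387 0.021350367318305218
```

>>> move_arm(series="-1 -4.1 0 0 0 0; -1.9 -8.2 0 0 0 0; -2.7 -12.3 0 0 0 0; -3.3 -16.5 0 0 0 0; -3.9 -20.6 0 0 0 0; -4.3 -24.8 0 0 0 0; -4.5 -29 0 0 0 0; -4.7 -33.2 0 0 0 0")

```text
time: 15.87
position: [0.4626, -0.0039, 0.2377]
tool_rot: [1.0, 0.001, -0.0, 0.001]
ft_force: [-1.1, -7.4, 4.4]
grip_width: 0.0217
grip_force: 20.0
```

```bash
python3 st.py
```

```text
t 15.8667 p [ 0.4626 -0.0039  0.2377] phi -0.0277 r 0.14 Ftan 7.33 Frad 1.35 Fz 4.41 rot [ 1.     0.001 -0.     0.001] grip 20.00393129652366 0.02167439178495309
```

>>> move_arm(series="0 -1.4 0 0 0 0; 0 -2.8 0 0 0 0; 0 -4.2 0 0 0 0; 0 -5.6 0 0 0 0; 0.1 -6.4 0 0 0 0; 0.1 -6.8 0 0 0 0; 0.1 -7.2 0 0 0 0; 0.1 -7.6 0 0 0 0")

```text
time: 16.53
position: [0.4626, 0.0036, 0.2376]
tool_rot: [1.0, 0.001, -0.0, 0.001]
ft_force: [-2.0, -6.2, 4.8]
grip_width: 0.0213
grip_force: 20.0
```

```bash
python3 st.py
```

```text
t 16.5333 p [0.4626 0.0036 0.2376] phi 0.026 r 0.14 Ftan 6.28 Frad 1.85 Fz 4.82 rot [ 1.     0.001 -0.     0.001] grip 20.003207770641893 0.02132443367117319
```

>>> move_arm(series="0.1 -2.9 0 0 0 0; 0.3 -5.8 0 0 0 0; 0.6 -8.9 0 0 0 0; 0.9 -12 0 0 0 0; 1.3 -15 0 0 0 0; 1.4 -15.5 0 0 0 0; 1.5 -15.9 0 0 0 0; 1.5 -16.3 0 0 0 0")

```text
time: 17.2
position: [0.464, 0.0201, 0.2377]
tool_rot: [1.0, 0.001, -0.0, 0.001]
ft_force: [-1.6, -6.8, 6.5]
grip_width: 0.0212
grip_force: 20.0
```

```bash
python3 st.py
```

```text
t 17.2 p [0.464  0.0201 0.2377] phi 0.144 r 0.14 Ftan 6.92 Frad 0.6 Fz 6.48 rot [ 1.     0.001 -0.     0.001] grip 20.002760575152934 0.02118655594767561
```

>>> move_arm(series="0.5 -3.3 0 0 0 0; 1.2 -6.7 0 0 0 0; 1.9 -10.1 0 0 0 0; 2.8 -13.5 0 0 0 0; 3.7 -16.9 0 0 0 0; 3.9 -17.4 0 0 0 0; 4 -17.8 0 0 0 0; 4.2 -18.2 0 0 0 0")

```text
time: 17.87
position: [0.4679, 0.0384, 0.2377]
tool_rot: [1.0, 0.001, -0.001, 0.001]
ft_force: [-3.1, -6.0, 6.3]
grip_width: 0.0213
grip_force: 20.0
```

```bash
python3 st.py
```

```text
t 17.8667 p [0.4679 0.0384 0.2377] phi 0.2777 r 0.1399 Ftan 6.65 Frad 1.35 Fz 6.32 rot [ 1.     0.001 -0.001  0.001] grip 20.002231432590634 0.02132092259008794
```

>>> move_arm(series="0.12 -0.4 0 0 0 0; 0.24 -0.8 0 0 0 0; 0.36 -1.2 0 0 0 0; 0.48 -1.6 0 0 0 0")

```text
time: 18.2
position: [0.4683, 0.0399, 0.2377]
tool_rot: [1.0, 0.001, -0.001, 0.001]
ft_force: [-2.2, -6.1, 6.6]
grip_width: 0.0217
grip_force: 20.0
```

>>> move_arm(series="0.12 -0.4 0 0 0 0; 0.24 -0.8 0 0 0 0")

```text
time: 18.37
position: [0.4686, 0.0407, 0.2377]
tool_rot: [1.0, 0.001, -0.001, 0.001]
ft_force: [-2.4, -6.1, 6.8]
grip_width: 0.0216
grip_force: 20.0
```

>>> move_arm(series="0.12 -0.4 0 0 0 0; 0.24 -0.8 0 0 0 0")

```text
time: 18.53
position: [0.4688, 0.0415, 0.2377]
tool_rot: [1.0, 0.001, -0.001, 0.001]
ft_force: [-2.6, -5.7, 6.8]
grip_width: 0.0214
grip_force: 20.0
```

```bash
python3 st.py
```

```text
t 18.5333 p [0.4688 0.0415 0.2377] phi 0.3008 r 0.14 Ftan 6.24 Frad 0.82 Fz 6.82 rot [ 1.     0.001 -0.001  0.001] grip 20.00242492184043 0.021412589696125604
```

>>> move_arm(series="0.8 -2.9 0 0 0 0; 1.7 -5.5 0 0 0 0; 2.7 -8.1 0 0 0 0; 3.7 -10.7 0 0 0 0; 4.8 -13.3 0 0 0 0; 5 -13.7 0 0 0 0; 5.2 -14.1 0 0 0 0; 5.4 -14.5 0 0 0 0")

```text
time: 19.2
position: [0.4742, 0.056, 0.2377]
tool_rot: [1.0, 0.001, -0.001, 0.001]
ft_force: [-2.4, -6.0, 6.3]
grip_width: 0.0213
grip_force: 20.0
```

>>> move_arm(series="0.16 -0.38 0 0 0 0; 0.32 -0.77 0 0 0 0")

```text
time: 19.37
position: [0.4745, 0.0567, 0.2377]
tool_rot: [1.0, 0.001, -0.001, 0.001]
ft_force: [-2.2, -6.4, 6.2]
grip_width: 0.0213
grip_force: 20.0
```

>>> move_arm(series="0.16 -0.38 0 0 0 0; 0.32 -0.77 0 0 0 0")

```text
time: 19.53
position: [0.4748, 0.0575, 0.2376]
tool_rot: [1.0, 0.0, -0.001, 0.001]
ft_force: [-2.4, -7.1, 6.6]
grip_width: 0.0213
grip_force: 20.0
```

```bash
python3 st.py
```

```text
t 19.5333 p [0.4748 0.0575 0.2376] phi 0.4232 r 0.14 Ftan 7.42 Frad -0.72 Fz 6.56 rot [ 1.     0.    -0.001  0.001] grip 20.002344434615225 0.02125934785510614
```

>>> move_arm(series="1.1 -2.4 0 0 0 0; 2.4 -4.9 0 0 0 0; 3.7 -7.4 0 0 0 0; 5 -9.8 0 0 0 0; 6.4 -12.3 0 0 0 0; 6.6 -12.7 0 0 0 0; 6.8 -13.1 0 0 0 0; 7 -13.4 0 0 0 0")

```text
time: 20.2
position: [0.4818, 0.0709, 0.2377]
tool_rot: [1.0, 0.001, -0.001, 0.001]
ft_force: [-2.3, -6.9, 6.2]
grip_width: 0.0218
grip_force: 20.0
```

>>> move_arm(series="0.21 -0.36 0 0 0 0; 0.42 -0.72 0 0 0 0")

```text
time: 20.37
position: [0.4822, 0.0716, 0.2377]
tool_rot: [1.0, 0.001, -0.001, 0.001]
ft_force: [-2.7, -6.4, 6.3]
grip_width: 0.0214
grip_force: 20.0
```

>>> move_arm(series="0.21 -0.36 0 0 0 0; 0.42 -0.72 0 0 0 0")

```text
time: 20.53
position: [0.4826, 0.0723, 0.2376]
tool_rot: [1.0, 0.0, -0.001, 0.001]
ft_force: [-2.2, -6.9, 6.6]
grip_width: 0.0211
grip_force: 20.0
```

```bash
python3 st.py
```

```text
t 20.5333 p [0.4826 0.0723 0.2376] phi 0.5426 r 0.14 Ftan 7.02 Frad -1.67 Fz 6.61 rot [ 1.     0.    -0.001  0.001] grip 20.0026095751673 0.0210580279036094
```

>>> move_arm(series="-6.7 12.4 0 0 0 0; -12.1 25.3 0 0 0 0; -16.2 38.7 0 0 0 0; -19 52.4 0 0 0 0; -20.4 66.3 0 0 0 0; -20.4 80.3 0 0 0 0; -19 94.2 0 0 0 0; -16.2 107.9 0 0 0 0")

```text
time: 21.2
position: [0.4666, -0.0336, 0.2377]
tool_rot: [1.0, -0.0, -0.0, -0.002]
ft_force: [0.0, 1.6, 6.0]
grip_width: 0.0217
grip_force: 20.0
```

>>> move_arm(series="0 0 0 0 0 0; -1 -4 0 0 0 0; -1.9 -8.2 0 0 0 0; -2.6 -12.3 0 0 0 0; -3.2 -16.5 0 0 0 0; -3.3 -16.9 0 0 0 0; -3.3 -17.3 0 0 0 0; -3.4 -17.7 0 0 0 0")

```text
time: 21.87
position: [0.4636, -0.0179, 0.2377]
tool_rot: [1.0, 0.001, -0.0, 0.001]
ft_force: [-1.5, -7.6, 5.2]
grip_width: 0.0212
grip_force: 20.0
```

```bash
python3 st.py
```

```text
t 21.8667 p [ 0.4636 -0.0179  0.2377] phi -0.1283 r 0.14 Ftan 7.33 Frad 2.43 Fz 5.24 rot [ 1.     0.001 -0.     0.001] grip 20.003042647149414 0.02122386741661258
```

>>> move_arm(series="-0.3 -2.9 0 0 0 0; -0.6 -5.7 0 0 0 0; -0.7 -8.5 0 0 0 0; -0.9 -11.3 0 0 0 0; -1 -14.1 0 0 0 0; -1 -14.5 0 0 0 0; -1 -14.9 0 0 0 0; -1 -15.3 0 0 0 0")

```text
time: 22.53
position: [0.4625, -0.0027, 0.2376]
tool_rot: [1.0, 0.001, -0.0, 0.001]
ft_force: [-2.0, -6.4, 5.7]
grip_width: 0.0216
grip_force: 20.0
```

>>> move_arm(series="0 -0.4 0 0 0 0; 0 -0.8 0 0 0 0")

```text
time: 22.7
position: [0.4625, -0.0019, 0.2377]
tool_rot: [1.0, 0.001, -0.0, 0.001]
ft_force: [-2.3, -6.6, 5.6]
grip_width: 0.0218
grip_force: 20.0
```

>>> move_arm(series="0 -0.4 0 0 0 0; 0 -0.8 0 0 0 0")

```text
time: 22.87
position: [0.4625, -0.0011, 0.2377]
tool_rot: [1.0, 0.001, -0.0, 0.001]
ft_force: [-3.0, -6.3, 5.3]
grip_width: 0.0214
grip_force: 20.0
```

>>> move_arm(series="0 -2.8 0 0 0 0; 0.1 -5.6 0 0 0 0; 0.3 -8.4 0 0 0 0; 0.4 -11.2 0 0 0 0; 0.7 -14 0 0 0 0; 0.7 -14.4 0 0 0 0; 0.8 -14.8 0 0 0 0; 0.8 -15.2 0 0 0 0")

```text
time: 23.53
position: [0.4632, 0.0143, 0.2376]
tool_rot: [1.0, 0.001, -0.0, 0.001]
ft_force: [-1.8, -5.9, 5.6]
grip_width: 0.0213
grip_force: 20.0
```

>>> move_arm(series="0.05 -0.4 0 0 0 0; 0.1 -0.8 0 0 0 0")

```text
time: 23.7
position: [0.4633, 0.015, 0.2376]
tool_rot: [1.0, 0.001, -0.0, 0.001]
ft_force: [-1.8, -6.4, 5.7]
grip_width: 0.0214
grip_force: 20.0
```

>>> move_arm(series="0.05 -0.4 0 0 0 0; 0.1 -0.8 0 0 0 0")

```text
time: 23.87
position: [0.4634, 0.0158, 0.2376]
tool_rot: [1.0, 0.001, -0.0, 0.001]
ft_force: [-3.2, -6.1, 6.0]
grip_width: 0.0213
grip_force: 20.0
```

```bash
python3 - <<'E'
from look import *
exec(open('st.py').read())
c=robot.camera("scene")
i=c["img"][240:320,255:335,::-1]
cv2.imwrite("pics/f_crop.png",cv2.convertScaleAbs(cv2.resize(i,None,fx=7,fy=7,interpolation=cv2.INTER_CUBIC),alpha=2))
a=cv2.imread("pics/a_scene.png")[240:320,255:335]
cv2.imwrite("pics/f_crop.png",np.hstack([cv2.convertScaleAbs(cv2.resize(k,(400,400),interpolation=cv2.INTER_CUBIC),alpha=2) for k in (a,i)]))
E
```

```text
t 23.8667 p [0.4634 0.0158 0.2376] phi 0.1129 r 0.14 Ftan 6.44 Frad 2.47 Fz 5.97 rot [ 1.     0.001 -0.     0.001] grip 20.002428519073874 0.02131506987926112
```

View pics/f_crop.png

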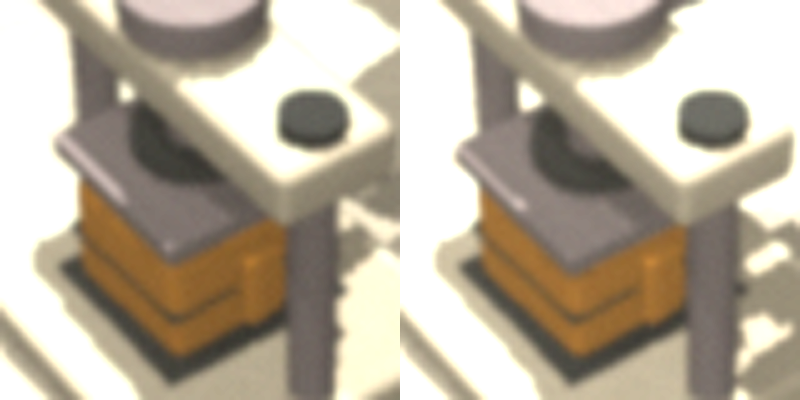

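The left half is the start and the right half is now. The platen's near corner has dropped from y=250 to y=268 in the crop, about 3.6 image pixels or 7–8 mm, so contact must be near.

>>> move_arm(series="0.4 -2.7 0 0 0 0; 0.8 -5.5 0 0 0 0; 1.3 -8.3 0 0 0 0; 1.8 -11 0 0 0 0; 2.4 -13.8 0 0 0 0; 2.5 -14.2 0 0 0 0; 2.6 -14.6 0 0 0 0; 2.7 -15 0 0 0 0")

```text
time: 24.58
position: [0.4659, 0.0309, 0.2376]
tool_rot: [1.0, 0.001, -0.001, 0.001]
ft_force: [-2.6, -6.4, 5.0]
grip_width: 0.0213
grip_force: 20.0
```

>>> move_arm(series="0.1 -0.4 0 0 0 0; 0.2 -0.8 0 0 0 0")

```text
time: 24.75
position: [0.4661, 0.0316, 0.2377]
tool_rot: [1.0, 0.001, -0.001, 0.001]
ft_force: [-2.3, -6.9, 6.2]
grip_width: 0.0215
grip_force: 20.0
```

>>> move_arm(series="0.1 -0.4 0 0 0 0; 0.2 -0.8 0 0 0 0")

```text
time: 24.92
position: [0.4663, 0.0325, 0.2376]
tool_rot: [1.0, 0.001, -0.001, 0.001]
ft_force: [-2.8, -7.4, 5.7]
grip_width: 0.0215
grip_force: 20.0
```

```bash
python3 st.py
```

```text
t 24.9167 p [0.4663 0.0325 0.2376] phi 0.2339 r 0.14 Ftan 7.83 Frad 1.02 Fz 5.74 rot [ 1.     0.001 -0.001  0.001] grip 20.00198723981157 0.021497435973806583
```

>>> move_arm(series="0.6 -2.6 0 0 0 0; 1.4 -5.3 0 0 0 0; 2.2 -8 0 0 0 0; 3 -10.6 0 0 0 0; 3.9 -13.3 0 0 0 0; 4 -13.7 0 0 0 0; 4.2 -14.1 0 0 0 0; 4.3 -14.5 0 0 0 0")

```text
time: 25.58
position: [0.4706, 0.047, 0.2376]
tool_rot: [1.0, 0.001, -0.001, 0.001]
ft_force: [-1.6, -6.8, 6.8]
grip_width: 0.021
grip_force: 20.0
```

>>> move_arm(series="0.14 -0.4 0 0 0 0; 0.28 -0.8 0 0 0 0")

```text
time: 25.75
position: [0.4709, 0.0478, 0.2376]
tool_rot: [1.0, 0.001, -0.001, 0.001]
ft_force: [-0.8, -6.1, 6.0]
grip_width: 0.0217
grip_force: 20.0
```

>>> move_arm(series="0.14 -0.4 0 0 0 0; 0.28 -0.8 0 0 0 0")

```text
time: 25.92
position: [0.4712, 0.0485, 0.2376]
tool_rot: [1.0, 0.0, -0.001, 0.001]
ft_force: [-1.4, -7.0, 5.9]
grip_width: 0.0211
grip_force: 20.0
```

```bash
python3 st.py
```

```text
t 25.9167 p [0.4712 0.0485 0.2376] phi 0.3541 r 0.14 Ftan 7.05 Frad -1.13 Fz 5.88 rot [ 1.     0.    -0.001  0.001] grip 20.001724718604237 0.021088887609319498
```

>>> move_arm(series="1 -2.4 0 0 0 0; 2.1 -5 0 0 0 0; 3.2 -7.6 0 0 0 0; 4.3 -10.1 0 0 0 0; 5.6 -12.7 0 0 0 0; 5.8 -13.1 0 0 0 0; 6 -13.5 0 0 0 0; 6.2 -13.8 0 0 0 0")

```text
time: 26.58
position: [0.4771, 0.0624, 0.2377]
tool_rot: [1.0, 0.001, -0.001, 0.001]
ft_force: [-3.2, -6.2, 6.1]
grip_width: 0.0215
grip_force: 20.0
```

>>> move_arm(series="0.19 -0.37 0 0 0 0; 0.38 -0.75 0 0 0 0")

```text
time: 26.75
position: [0.4775, 0.0631, 0.2376]
tool_rot: [1.0, 0.0, -0.001, 0.001]
ft_force: [-1.8, -5.5, 5.9]
grip_width: 0.0215
grip_force: 20.0
```

>>> move_arm(series="0.19 -0.37 0 0 0 0; 0.38 -0.75 0 0 0 0")

```text
time: 26.92
position: [0.4779, 0.0639, 0.2376]
tool_rot: [1.0, 0.001, -0.001, 0.001]
ft_force: [-2.9, -6.7, 6.3]
grip_width: 0.0217
grip_force: 20.0
```

```bash
python3 st.py
```

```text
t 26.9167 p [0.4779 0.0639 0.2376] phi 0.4736 r 0.1401 Ftan 7.28 Frad -0.47 Fz 6.27 rot [ 1.     0.001 -0.001  0.001] grip 20.001640738919377 0.02167341275170467
```

>>> move_arm(series="1.1 -2.3 0 0 0 0; 2.5 -4.8 0 0 0 0; 3.9 -7.2 0 0 0 0; 5.4 -9.6 0 0 0 0; 6.9 -11.9 0 0 0 0; 7.1 -12.3 0 0 0 0; 7.4 -12.6 0 0 0 0; 7.6 -13 0 0 0 0")

```text
time: 27.58
position: [0.4854, 0.0768, 0.2376]
tool_rot: [1.0, 0.001, -0.001, 0.001]
ft_force: [-1.9, -5.8, 7.2]
grip_width: 0.0217
grip_force: 20.0
```

>>> move_arm(series="0.23 -0.35 0 0 0 0; 0.46 -0.7 0 0 0 0")

```text
time: 27.75
position: [0.4857, 0.0774, 0.2376]
tool_rot: [1.0, 0.001, -0.001, 0.001]
ft_force: [-2.4, -7.3, 7.1]
grip_width: 0.0214
grip_force: 20.0
```

>>> move_arm(series="0.23 -0.35 0 0 0 0; 0.46 -0.7 0 0 0 0")

```text
time: 27.92
position: [0.4862, 0.0781, 0.2376]
tool_rot: [1.0, 0.001, -0.001, 0.001]
ft_force: [-2.5, -6.3, 7.5]
grip_width: 0.0211
grip_force: 20.0
```

```bash
python3 st.py
```

```text
t 27.9167 p [0.4862 0.0781 0.2376] phi 0.5914 r 0.1401 Ftan 6.64 Frad -1.39 Fz 7.47 rot [ 1.     0.001 -0.001  0.001] grip 20.002695636358112 0.021079995110818338
```

>>> move_arm(series="-7.4 11.9 0 0 0 0; -13.4 24.5 0 0 0 0; -18.2 37.6 0 0 0 0; -21.7 51.2 0 0 0 0; -23.8 65 0 0 0 0; -24.5 79 0 0 0 0; -23.8 93 0 0 0 0; -21.7 106.8 0 0 0 0")

```text
time: 28.58
position: [0.465, -0.0266, 0.2377]
tool_rot: [1.0, -0.0, -0.0, -0.002]
ft_force: [-0.0, 2.1, 5.3]
grip_width: 0.0217
grip_force: 20.0
```

>>> move_arm(series="3.5 13.6 0 0 0 0; 8.3 26.7 0 0 0 0; 14.3 39.3 0 0 0 0; 14.3 39.3 0 0 0 0")

```text
time: 28.92
position: [0.4805, -0.0686, 0.2377]
tool_rot: [1.0, -0.001, 0.0, 0.001]
ft_force: [-0.8, -3.9, 6.6]
grip_width: 0.0214
grip_force: 20.0
```

>>> move_arm(series="-2.2 -4.2 0 0 0 0; -4.4 -8.8 0 0 0 0; -6 -12.6 0 0 0 0; -7.6 -16.5 0 0 0 0; -9.2 -20.8 0 0 0 0; -9.4 -21.2 0 0 0 0; -9.5 -21.6 0 0 0 0; -9.6 -22 0 0 0 0")

```text
time: 29.58
position: [0.4698, -0.0445, 0.2377]
tool_rot: [1.0, 0.0, -0.0, 0.0]
ft_force: [-2.3, -2.3, 5.2]
grip_width: 0.0212
grip_force: 20.0
```

```bash
python3 st.py
```

```text
t 29.5833 p [ 0.4698 -0.0445  0.2377] phi -0.3236 r 0.14 Ftan 1.49 Frad 2.95 Fz 5.17 rot [ 1.  0. -0.  0.] grip 20.000085113570094 0.02115694499252037
```

>>> move_arm(series="-1.6 -5.1 0 0 0 0; -3.1 -10.5 0 0 0 0; -4.4 -15.9 0 0 0 0; -5.5 -21.4 0 0 0 0; -6.3 -27 0 0 0 0; -6.4 -27.4 0 0 0 0; -6.5 -27.8 0 0 0 0; -6.5 -28.2 0 0 0 0")

```text
time: 30.25
position: [0.4636, -0.0177, 0.2377]
tool_rot: [1.0, 0.001, 0.0, 0.002]
ft_force: [-1.8, -7.7, 4.4]
grip_width: 0.0213
grip_force: 20.0
```

>>> move_arm(series="-0.3 -2.9 0 0 0 0; -0.6 -5.7 0 0 0 0; -0.7 -8.5 0 0 0 0; -0.9 -11.3 0 0 0 0; -1 -14.1 0 0 0 0; -1 -14.5 0 0 0 0; -1 -14.9 0 0 0 0; -1 -15.3 0 0 0 0")

```text
time: 30.92
position: [0.4625, -0.0027, 0.2377]
tool_rot: [1.0, 0.001, 0.0, 0.002]
ft_force: [-1.4, -8.6, 4.1]
grip_width: 0.0213
grip_force: 20.0
```

>>> move_arm(series="0 -0.4 0 0 0 0; 0 -0.8 0 0 0 0")

```text
time: 31.08
position: [0.4625, -0.002, 0.2377]
tool_rot: [1.0, 0.001, -0.0, 0.002]
ft_force: [-2.5, -7.9, 4.5]
grip_width: 0.0212
grip_force: 20.0
```

>>> move_arm(series="0 -0.4 0 0 0 0; 0 -0.8 0 0 0 0")

```text
time: 31.25
position: [0.4625, -0.0012, 0.2377]
tool_rot: [1.0, 0.001, -0.0, 0.002]
ft_force: [-2.2, -7.4, 4.7]
grip_width: 0.0213
grip_force: 20.0
```

```bash
python3 st.py
```

```text
t 31.25 p [ 0.4625 -0.0012  0.2377] phi -0.0086 r 0.14 Ftan 7.35 Frad 2.24 Fz 4.71 rot [ 1.     0.001 -0.     0.002] grip 20.00705830520019 0.021306973165981263
```

>>> move_arm(series="0 -2.8 0 0 0 0; 0.1 -5.6 0 0 0 0; 0.3 -8.4 0 0 0 0; 0.5 -11.2 0 0 0 0; 0.5 -11.6 0 0 0 0; 0.5 -12 0 0 0 0; 0.6 -12.4 0 0 0 0; 0.6 -12.8 0 0 0 0")

```text
time: 31.92
position: [0.463, 0.0116, 0.2377]
tool_rot: [1.0, 0.001, -0.0, 0.002]
ft_force: [-2.5, -8.1, 4.8]
grip_width: 0.0219
grip_force: 20.0
```

>>> move_arm(series="0.05 -0.4 0 0 0 0; 0.1 -0.8 0 0 0 0")

```text
time: 32.08
position: [0.4631, 0.0123, 0.2377]
tool_rot: [1.0, 0.001, -0.0, 0.002]
ft_force: [-1.1, -7.7, 4.3]
grip_width: 0.0217
grip_force: 20.0
```

>>> move_arm(series="0.05 -0.4 0 0 0 0; 0.1 -0.8 0 0 0 0")

```text
time: 32.25
position: [0.4631, 0.0131, 0.2377]
tool_rot: [1.0, 0.001, -0.0, 0.002]
ft_force: [-1.7, -8.5, 5.5]
grip_width: 0.0214
grip_force: 20.0
```

```bash
python3 st.py
```

```text
t 32.25 p [0.4631 0.0131 0.2377] phi 0.094 r 0.14 Ftan 8.65 Frad 0.91 Fz 5.47 rot [ 1.     0.001 -0.     0.002] grip 20.00764330616221 0.021416539439920865
```

>>> move_arm(series="0.2 -2.4 0 0 0 0; 0.6 -5.1 0 0 0 0; 1 -7.9 0 0 0 0; 1.5 -10.7 0 0 0 0; 1.6 -11.1 0 0 0 0; 1.7 -11.5 0 0 0 0; 1.7 -11.9 0 0 0 0; 1.8 -12.3 0 0 0 0")

```text
time: 32.92
position: [0.4648, 0.0254, 0.2377]
tool_rot: [1.0, 0.001, -0.0, 0.002]
ft_force: [-1.9, -9.1, 4.9]
grip_width: 0.0214
grip_force: 20.0
```

>>> move_arm(series="0.08 -0.4 0 0 0 0; 0.16 -0.8 0 0 0 0")

```text
time: 33.08
position: [0.465, 0.0262, 0.2377]
tool_rot: [1.0, 0.001, -0.0, 0.002]
ft_force: [-1.9, -7.5, 5.8]
grip_width: 0.0215
grip_force: 20.0
```

>>> move_arm(series="0.08 -0.4 0 0 0 0; 0.16 -0.8 0 0 0 0")

```text
time: 33.25
position: [0.4651, 0.0269, 0.2377]
tool_rot: [1.0, 0.001, -0.0, 0.002]
ft_force: [-2.0, -9.4, 5.7]
grip_width: 0.0216
grip_force: 20.0
```

```bash
python3 st.py
```

```text
t 33.25 p [0.4651 0.0269 0.2377] phi 0.1936 r 0.14 Ftan 9.62 Frad 0.17 Fz 5.7 rot [ 1.     0.001 -0.     0.002] grip 20.008814907632768 0.021560212301210812
```

>>> move_arm(series="0.6 -2.7 0 0 0 0; 1.1 -4.9 0 0 0 0; 1.2 -5.3 0 0 0 0; 1.3 -5.7 0 0 0 0; 1.4 -6.1 0 0 0 0; 1.5 -6.5 0 0 0 0; 1.6 -6.9 0 0 0 0")

```text
time: 33.83
position: [0.4666, 0.0338, 0.2377]
tool_rot: [1.0, 0.001, -0.0, 0.002]
ft_force: [-2.8, -9.4, 5.9]
grip_width: 0.0216
grip_force: 20.0
```

>>> move_arm(series="0.1 -0.4 0 0 0 0")

```text
time: 33.92
position: [0.4667, 0.0342, 0.2377]
tool_rot: [1.0, 0.001, -0.0, 0.002]
ft_force: [-2.4, -8.9, 6.1]
grip_width: 0.0211
grip_force: 20.0
```

>>> move_arm(series="0.1 -0.4 0 0 0 0")

```text
time: 34.0
position: [0.4668, 0.0346, 0.2377]
tool_rot: [1.0, 0.001, -0.0, 0.002]
ft_force: [-1.3, -9.5, 6.0]
grip_width: 0.0214
grip_force: 20.0
```

>>> move_arm(series="0.1 -0.4 0 0 0 0")

```text
time: 34.08
position: [0.4669, 0.035, 0.2377]
tool_rot: [1.0, 0.001, -0.0, 0.002]
ft_force: [-3.3, -8.9, 6.5]
grip_width: 0.0215
grip_force: 20.0
```

>>> move_arm(series="0.1 -0.4 0 0 0 0")

```text
time: 34.17
position: [0.467, 0.0354, 0.2376]
tool_rot: [1.0, 0.001, -0.001, 0.002]
ft_force: [-2.1, -9.0, 6.0]
grip_width: 0.0213
grip_force: 20.0
```

```bash
python3 st.py
```

```text
t 34.1667 p [0.467  0.0354 0.2376] phi 0.2554 r 0.14 Ftan 9.21 Frad -0.24 Fz 6.01 rot [ 1.     0.001 -0.001  0.002] grip 20.009524191264063 0.02128188277113444
```

>>> move_arm(series="0.2 -0.7 0 0 0 0; 0.4 -1.4 0 0 0 0; 0.6 -2 0 0 0 0; 0.7 -2.4 0 0 0 0; 0.8 -2.8 0 0 0 0; 0.9 -3.2 0 0 0 0")

```text
time: 34.67
position: [0.4679, 0.0385, 0.2376]
tool_rot: [1.0, 0.001, -0.001, 0.002]
ft_force: [-3.2, -9.6, 5.8]
grip_width: 0.0215
grip_force: 20.0
```

>>> move_arm(series="0.1 -0.4 0 0 0 0")

```text
time: 34.75
position: [0.468, 0.0389, 0.2377]
tool_rot: [1.0, 0.001, -0.001, 0.002]
ft_force: [-2.3, -9.4, 5.5]
grip_width: 0.0213
grip_force: 20.0
```

>>> move_arm(series="0.1 -0.4 0 0 0 0")

```text
time: 34.83
position: [0.4681, 0.0393, 0.2377]
tool_rot: [1.0, 0.001, -0.0, 0.002]
ft_force: [-2.7, -10.0, 6.1]
grip_width: 0.0214
grip_force: 20.0
```

>>> move_arm(series="0.1 -0.4 0 0 0 0")

```text
time: 34.92
position: [0.4682, 0.0397, 0.2377]
tool_rot: [1.0, 0.001, -0.0, 0.002]
ft_force: [-2.8, -9.8, 5.6]
grip_width: 0.0211
grip_force: 20.0
```

```bash
python3 st.py
```

```text
t 34.9167 p [0.4682 0.0397 0.2377] phi 0.2876 r 0.14 Ftan 10.22 Frad -0.11 Fz 5.65 rot [ 1.     0.001 -0.     0.002] grip 20.010146917775273 0.021093560821228836
```

>>> move_arm(series="0 0 0 0 0 0; 0 0 0 0 0 0; 0 0 0 0 0 0; 0 0 0 0 0 0; 0 0 0 0 0 0; 0 0 0 0 0 0; 0 0 0 0 0 0; 0 0 0 0 0 0", jaw=0.65)

```text
time: 35.58
position: [0.4681, 0.0419, 0.2371]
tool_rot: [1.0, 0.0, -0.001, -0.001]
ft_force: [-0.3, 0.3, -0.9]
grip_width: 0.0558
grip_force: 0.5
```

>>> move_arm(series="0 0 -10 0 0 0; 0 0 -30 0 0 0; 0 0 -55 0 0 0; 0 0 -80 0 0 0; 0 0 -100 0 0 0; 0 0 -110 0 0 0; 0 0 -110 0 0 0; 0 0 -110 0 0 0")

```text
time: 36.25
position: [0.4685, 0.0419, 0.3475]
tool_rot: [1.0, 0.0, 0.0, -0.0]
ft_force: [0.6, 0.5, -0.4]
grip_width: 0.0566
grip_force: 0.0
```

```bash
python3 meas.py; python3 - <<'E'
from look import *
c=shots("g")["scene"]; i=c["img"][150:330,200:400,::-1]
cv2.imwrite("pics/g_crop.png",cv2.convertScaleAbs(cv2.resize(i,None,fx=3.2,fy=3.2,interpolation=cv2.INTER_CUBIC),alpha=1.6))
E
```

```text
[0.4677739  0.04169189 0.34619595] [-0.45542448  0.27461027  0.76243494]
knob [ 6.027e-01 -5.000e-04] phi -0.3671738338182275
tip [0.5378 0.0227] fin phi 0.9090409799025069 pawl 1.2762148137207343
```

View pics/g_crop.png

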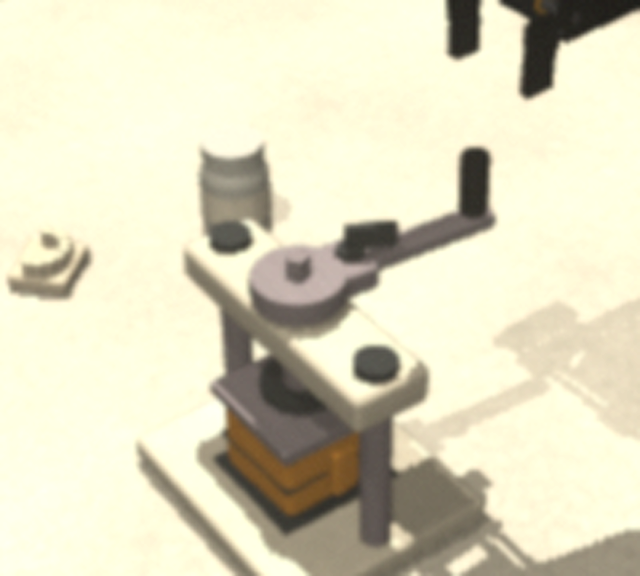

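The fin at (370,238) leans to the tightening side and the platen is down on the flask. The gripper is clear of the knob at (475,180), and the cast and jar haven't moved.

```bash
python3 -c "
from rig import robot
print(robot.hand_in())"
```

```text
the job is handed in; nothing more can be done
None
```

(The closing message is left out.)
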